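# Hook the small shelf onto the slotted upright

### The job

Pick up the small blue hook-on shelf, put its two hook tabs into the two slots of the upright's strip, and press it down until the tabs click past the catch and the shelf sits fully home, pressing the orange pin under it down. Use light force: do not ram the shelf against the upright, and leave the tape roll and the grease tin where they are. Let go of the shelf at the end.

Things in the scene. Friction and masses are not known exactly. Their poses are not given: they have to be found in the camera images.
- shelf: Loose blue hook-on shelf, 0.2 to 0.4 kg, standing on its floor. Origin: middle of the rear lower edge, in the rear face; x to the rear (the way the hooks point), z up. Floor 110 (x -110 to 0) x 84 (y) x 5 mm, 12 mm rim at front and sides. A vertical web 10 mm thick (y -5 to 5) stands on it: x -60 to 0, up to z = 105, black grip area at its top.
- shelf_grip (a point): Good grip point of the shelf, on its web at x = -40, y = 0, z = 92 in the shelf's frame (13 mm below the web's top), over its centre of mass; pinch the 10 mm web across y from above. With 60 N grip it hardly turns in the fingers.
- shelf_hook (a point): Tip of the lower hook, at x = 14, z = 22 in the shelf's frame. Two equal steel hooks stick out 14 mm behind the rear face at y = 0: a neck 8 mm wide, 10 mm high (undersides at z = 22 and 67) and, from x = 5.5 on, a lip reaching 10 mm below the neck, with a round toe 8 mm wide. So the hooks span z 12 to 32 and 57 to 77.
- upright: Fixed grey channel post, 68 mm wide, 167 mm high, on a foot 96 mm wide, 10 mm thick (x -48 to 72). Origin on the table below the middle of its front face; x points INTO the slots, away from the robot, z up. Its front is an aluminium strip 4 mm thick (x 0 to 4), clamped at a height that differs every time and is NOT in the poses: find it by sight or feel.
- upright_face (a point): Point on the strip's front face at y = 0, z = 92 of the upright (fixed, it does not follow the strip). The strip has two slots at y = 0, one above the other, each 11 mm wide, 25 mm high. The lower slot's sill (lower edge) lies anywhere at z = 82 to 102, the upper sill 45 mm above it, the strip's top 85 mm above it. Over 50 N between shelf and upright is ramming; 13 N at the grip seats it.
- upright_top (a point): Middle of the front top edge of the post, z = 167. How it fits: the hooks enter only with the shelf's origin 12 to 7 mm below the lower sill, else they butt; fully in, its rear face meets the strip. Then 10 to 15 mm down: at first two sprung rollers resist with 5 to 12 N (more than its weight), then click; the necks stop hard on the sills, origin 22 mm below the lower sill.
- home_pin (a joint): Sprung orange pin, 8 mm across, on the strip's front below the lower slot (10 mm in front of the face), pressed down by the shelf's floor. 0 = up, about 0.005 m = pressed by a shelf that is fully home; it is touched only over the last 5 mm. Spring about 1 N.
- tape_roll: Loose yellow tape roll, 83 mm across, 18 mm high, lying flat; bystander. Origin: centre of its underside.
- grease_tin: Loose green and white tin, 66 mm across, 34 mm high; bystander. Origin: centre of its underside.

How it is judged:
By the outcome, as a careful person would: the job done as asked, in the order asked, and still so for the second after the job is handed in, with the robot touching nothing.
It also fails if it takes over 64 s, if anything falls off the work surface, if the arm or the gripper's body presses on something with over 40 N, if the wrist force passes 120 N, or if a joint passes its speed limit or range.

### The arm

A 7-joint arm with a two-finger parallel gripper is mounted at the origin on a cart in front of the work surface, level with it; the furniture and walls round the work are solid. World frame = base frame: x ahead of the robot, y to its left, z up, the work surface at z = 0. Lengths are in m, angles in rad, forces in N, time in s.
With the tool pointing down it reaches from about 0.35 to 0.9 m from the base axis. Payload 8.1 kg.
Tool frame: the origin (TCP) lies midway between the tips of the shut fingers; the grasp point (between the pads) lies 19 mm behind it; z points along the fingers, y is the line along which they close (so a half turn about z gives the same grasp; the last joint's range is limited). The gripper opens to 92 mm and grips with 3 to 60 N. Pads are 19 mm wide; open, the fingers measure 130 mm over their backs; the gripper's body (75 mm by 190 mm) begins 47 mm behind the grasp point.
Start: joints at [-1.215, 0.434, 0.025, 1.573, -0.012, 1.134, -0.075], TCP at [0.277, 0.56, 0.227] pointing down, gripper open.
Joint ranges: [-2.62, 2.62], [-0.44, 2.09], [-1.27, 1.32], [0.08, 2.57], [-1.32, 4.46], [0.12, 2], [-2.74, 2.74]. Speed limits (rad/s): [2.22, 2.22, 3.01, 3.01, 3.14, 3.14, 3.14].

### API

Orientations are given as a rotation vector (axis times angle).
In Python, from cell import arm gives the robot as it stands.
- The arm moves only by the tool carry_out, never from a script. Its arguments are lists of equal length, an entry for each row: "claw": the finger opening in cm, from 0 to 9.18; "delta_pos": the shift along the tool's x, y, z in cm, a list of three; "angular": the turn, a rotation vector about the tool's x, y, z in rad, a list of three. In form: {"claw": [claw, ...], "delta_pos": [[dx, dy, dz], ...], "angular": [[ax, ay, az], ...]}. A call has 1 to 20 rows; each row shifts and turns the commanded pose from where the row before left it, along the tool's axes as they then stand; what a row does not reach is not made up. A row lasts 1/10 s, in which the tool goes at most 50 mm and 8.59 degrees, less where a joint would pass 70% of its speed; a pose out of reach is approached as far as the arm can. A call with a gripper value outside its range is refused whole. The fingers move at their own pace and stop on an object; "force" is the grip in N (left out, the last holds). Time passes only in rows, so rows that do not move let the fingers close. It gives the time, the measured TCP pose, the force, the opening and the grip force at its end, in the units of the state.
- arm.observe(): the state, without advancing time (a new reading comes with each control period).
- arm.get_image(name): name is "scene" or "side" or "wrist"; returns a dict with "frame" (420x560x3 uint8, red, green, blue), "mtx" (3x3 intrinsics, pixels), "dist" ([k1, k2, p1, p2, k3] as OpenCV has them; the pictures are not rectified), "T" (4x4, takes a point from camera to world coordinates). Camera axes: x right, y down, z forward; pixel columns grow to the right and rows downward; lengths in m; the calibration is good to about 2 mm. A picture is of the moment at which its call begins. There is no depth.
- arm.sign_off(): hands the job in; it is judged then, once.
Trained networks look in a picture, given as the dict that the camera call returned (one of the last four; its "shot" number tells which), for a name from the list of things; names that differ only in an ending like _2 or _b are one class to them, and where a whole thing is asked for, a point or a joint stands for the part that bears it (a point fixed in the world has none). Each returns a list of dicts, best first, with "conf" (0 to 1); they miss things now and then, are a little off and sometimes report something else, mostly with a low value. They report only what shows in the picture. A call takes as long as a camera call.
- arm.look_for(label, picture): "centre" ([column, row] as shares, 0 to 1, of the picture: columns of its width, rows of its height, amid what is visible of it).
- arm.trace(label, picture): "region" (420x560 bool, what is visible of it) and "centre" ([column, row] as shares, 0 to 1, of the picture: columns of its width, rows of its height, amid what is visible of it).
- arm.place_of(label, picture): "centre" ([column, row] as shares, 0 to 1, of the picture: columns of its width, rows of its height: a listed point, or the origin of a listed thing).
The state is a dict: "clock": time; "joints": joint angles; "dq": joint speeds; "joint_efforts": joint torques, N m; "position": TCP position; "ee_rot": TCP orientation; "force": force on the tool from outside, world axes, zero at the start; "ft_torque": the same for the moment, N m; "width": opening from 0.0 (shut) to 1.0 (fully open); "gripper_force": force on a finger pad.
Only numpy, scipy, OpenCV 4.12 (cv2) and the standard library are available. Lean on these libraries where they do the work, as an engineer would, in place of code of your own. Each camera call takes 0.05 s, during which the arm holds its last target. There are 200 camera calls.

## Working session

There is one attempt and no reset: what is moved stays moved. The work goes in short steps, Python scripts to look and compute and a tool call to move; the robot and the scene stay as the last step left them, time stands still between calls to the robot, and variables do not carry over. Pictures are saved under pics/ and viewed, at most 10 in all, crops included, and the job is handed in when it is done.

Besides the shell and the picture viewer there is one more tool, called after "Call:" as a command line: name --argument value ..., lists and objects as JSON in quotes. carry_out: Moves the arm, as the interface text tells. Its arguments: {"type":"object","properties":{"claw":{"type":"array","items":{"type":"number"}},"delta_pos":{"type":"array","items":{"type":"array","items":{"type":"number"}}},"angular":{"type":"array","items":{"type":"array","items":{"type":"number"}}},"force":{"type":"number"}},"required":["claw","delta_pos","angular"]}

```bash
mkdir -p pics; ls; cat > h.py <<'E'
import numpy as np, cv2
from cell import arm
from scipy.spatial.transform import Rotation as R
def ray(p,c):
    uv=np.array(c)*[560,420]
    u=cv2.undistortPoints(uv.reshape(1,1,2).astype(float),p['mtx'],np.array(p['dist'],float)).ravel()
    T=np.array(p['T']);d=T[:3,:3]@np.array([u[0],u[1],1.]);return T[:3,3],d/np.linalg.norm(d)
def tri(rs):
    A=np.zeros((3,3));b=np.zeros(3)
    for o,d in rs:
        M=np.eye(3)-np.outer(d,d);A+=M;b+=M@o
    x=np.linalg.solve(A,b)
    return x,[np.linalg.norm((np.eye(3)-np.outer(d,d))@(x-o)) for o,d in rs]
def proj(p,X):
    T=np.linalg.inv(np.array(p['T']));r=cv2.Rodrigues(T[:3,:3])[0]
    return cv2.projectPoints(np.array(X,float).reshape(-1,1,3),r,T[:3,3],p['mtx'],np.array(p['dist'],float))[0].reshape(-1,2)
E
python3 - <<'E'
from h import *
s=arm.observe();print({k:np.round(v,3) for k,v in s.items()})
P={n:arm.get_image(n) for n in('scene','side','wrist')}
for n,p in P.items():
    cv2.imwrite(f'pics/{n}0.png',p['frame'][:,:,::-1]);print(n,np.round(p['T'],3).tolist(),np.round(p['mtx'],0).tolist())
for l in('shelf','shelf_grip','shelf_hook','upright','upright_face','upright_top','home_pin','tape_roll','grease_tin'):
    rs=[]
    for n,p in P.items():
        r=arm.place_of(l,p)
        if r: print(l,n,np.round(np.array(r[0]['centre'])*[560,420],1),round(r[0]['conf'],2)); 
        if r and r[0]['conf']>.4: rs.append(ray(p,r[0]['centre']))
    if len(rs)>1: print('  ->',*[np.round(v,4) for v in tri(rs)])
c=np.hstack([cv2.resize(P[n]['frame'],(400,300)) for n in('scene','side')])
c=np.vstack([c,np.hstack([cv2.resize(P['wrist']['frame'],(400,300)),np.zeros((300,400,3),np.uint8)])])
cv2.imwrite('pics/all0.png',c[:,:,::-1])
E
```

```text
pics
{'clock': np.float64(0.0), 'joints': array([-1.215,  0.435,  0.025,  1.574, -0.012,  1.134, -0.075]), 'dq': array([-0.001, -0.001, -0.001, -0.001,  0.001,  0.   , -0.001]), 'joint_efforts': array([-1.0000e-03, -6.6784e+01,  9.8500e-01, -3.1446e+01, -6.1000e-02,
        4.3000e-02,  0.0000e+00]), 'position': array([0.277, 0.56 , 0.226]), 'ee_rot': array([-7.140e-01, -3.059e+00,  2.000e-03]), 'force': array([ 0.937, -0.066, -0.131]), 'ft_torque': array([-0.004, -0.042,  0.036]), 'gripper_force': np.float64(0.0), 'width': np.float64(1.002)}
scene [[0.623, -0.554, 0.552, 0.011], [-0.782, -0.431, 0.451, -0.307], [-0.012, -0.712, -0.702, 0.806], [0.0, 0.0, 0.0, 1.0]] [[518.0, 0.0, 274.0], [0.0, 518.0, 212.0], [0.0, 0.0, 1.0]]
side [[0.981, -0.079, 0.179, 0.376], [-0.196, -0.401, 0.895, -0.733], [0.001, -0.913, -0.408, 0.52], [0.0, 0.0, 0.0, 1.0]] [[410.0, 0.0, 275.0], [0.0, 410.0, 208.0], [0.0, 0.0, 1.0]]
wrist [[0.443, 0.867, 0.23, 0.214], [0.897, -0.428, -0.114, 0.591], [-0.001, 0.256, -0.967, 0.384], [0.0, 0.0, 0.0, 1.0]] [[297.0, 0.0, 279.0], [0.0, 297.0, 205.0], [0.0, 0.0, 1.0]]
shelf scene [224.2 229.1] 0.66
shelf side [259.8 232.4] 0.85
  -> [0.5335 0.2592 0.0013] [0.003 0.003]
shelf_grip scene [200.7 205.2] 0.7
shelf_hook scene [229.6 220.2] 0.61
shelf_hook side [269.9 226.5] 0.81
  -> [0.5596 0.2646 0.0104] [0.0017 0.0017]
upright scene [374.8 307.6] 0.92
upright side [305.1 307. ] 0.93
  -> [ 0.5621 -0.0947  0.0058] [0.0037 0.0037]
upright_face scene [377.7 275.6] 0.59
upright_face side [303.4 267.9] 0.82
  -> [ 0.5586 -0.0894  0.0962] [0.0017 0.0017]
upright_top scene [381.8 244.8] 0.84
upright_top side [308.8 234.2] 0.64
  -> [ 0.5683 -0.082   0.1634] [0.0025 0.0025]Traceback (most recent call last):
  File "<stdin>", line 9, in <module>
ValueError: it knows: grease_tin, shelf, shelf_grip, shelf_hook, tape_roll, upright, upright_face, upright_top
```

```bash
python3 - <<'E'
import cv2,numpy as np
I=[cv2.imread(f'pics/{n}0.png') for n in('scene','side','wrist')]
c=np.vstack([np.hstack([cv2.resize(i,(400,300)) for i in I[:2]]),np.hstack([cv2.resize(I[2],(400,300)),np.zeros((300,400,3),np.uint8)])])
c[300:,400:]=cv2.resize(I[0][185:335,280:480],(400,300),interpolation=cv2.INTER_CUBIC)
cv2.imwrite('pics/all0.png',c)
E
```

```text
(no output)
```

View pics/all0.png

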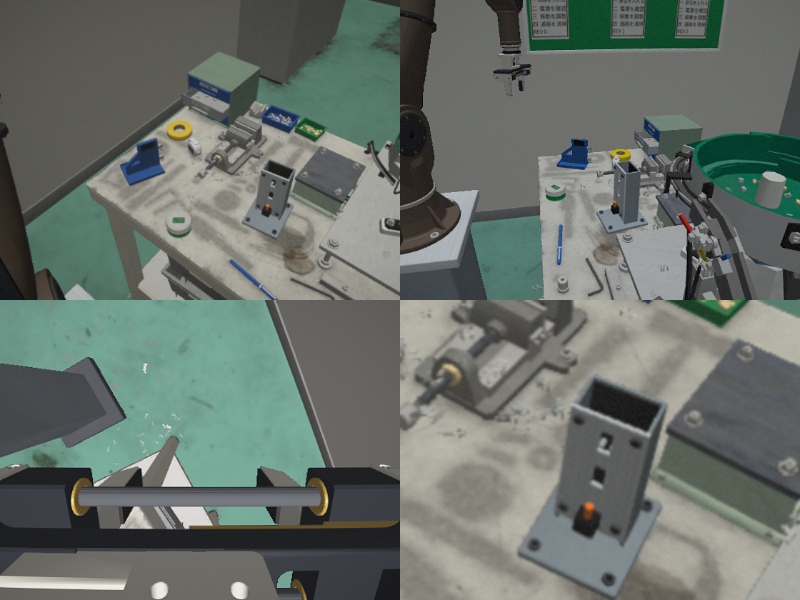

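Call:
carry_out --claw '[9, 9, 9, 9, 9, 9, 9, 9, 9, 9, 9, 9, 9, 9, 9, 9, 9, 9, 9, 9]' --delta_pos '[[-2.36, -1.26, -0.17], [-2.36, -1.26, -0.17], [-2.36, -1.26, -0.17], [-2.36, -1.26, -0.17], [-2.36, -1.26, -0.17], [-2.36, -1.26, -0.17], [-2.36, -1.26, -0.17], [-2.36, -1.26, -0.17], [-2.36, -1.26, -0.17], [-2.36, -1.26, -0.17], [-2.36, -1.26, -0.17], [-2.36, -1.26, -0.17], [-2.36, -1.26, -0.17], [-2.36, -1.26, -0.17], [0, 0, 0], [0, 0, 0], [0, 0, 0], [0, 0, 0], [0, 0, 0], [0, 0, 0]]' --angular '[[0, 0, 0], [0, 0, 0], [0, 0, 0], [0, 0, 0], [0, 0, 0], [0, 0, 0], [0, 0, 0], [0, 0, 0], [0, 0, 0], [0, 0, 0], [0, 0, 0], [0, 0, 0], [0, 0, 0], [0, 0, 0], [0, 0, -0.115], [0, 0, -0.115], [0, 0, -0.115], [0, 0, -0.115], [0, 0, 0], [0, 0, 0]]' --force 60

```text
clock: 3.05
position: [0.4949, 0.2558, 0.2506]
ee_rot: [-0.004, -3.142, -0.0]
force: [-0.2, -0.4, 0.0]
width: 0.982
gripper_force: 0.0
```

```bash
python3 - <<'E'
from h import *
s=arm.observe();print(s['clock'],np.round(s['position'],4),np.round(s['joints'],2),np.round(R.from_rotvec(s['ee_rot']).as_matrix(),3).tolist())
P={n:arm.get_image(n) for n in('scene','side','wrist')}
cv2.imwrite('pics/w1.png',P['wrist']['frame'][:,:,::-1])
for n in P: np.savez(f'{n}1.npz',**{k:np.array(v) for k,v in P[n].items()})
for l in('shelf','shelf_grip','shelf_hook','tape_roll','grease_tin'):
    rs=[]
    for n,p in P.items():
        r=arm.place_of(l,p)
        if r: print(l,n,np.round(np.array(r[0]['centre'])*[560,420],1),round(r[0]['conf'],2)); 
        if r and r[0]['conf']>.4: rs.append(ray(p,r[0]['centre']))
    if len(rs)>1: print('  ->',*[np.round(v,4) for v in tri(rs)])
E
```

```text
3.05 [0.4949 0.2558 0.2506] [-0.62  0.3   0.07  1.71 -0.02  1.13  1.02] [[-1.0, 0.002, -0.0], [0.002, 1.0, 0.0], [0.0, 0.0, -1.0]]
shelf scene [385. 243.] 0.71
shelf side [263.1 230.4] 0.9
shelf wrist [286.6 205.4] 0.78
  -> [0.5524 0.1034 0.087 ] [0.183  0.0374 0.1665]
shelf_grip scene [199.7 207. ] 0.8
shelf_grip side [247.3 198.2] 0.65
shelf_grip wrist [302.5 195.7] 0.75
  -> [0.499  0.2818 0.0904] [0.0048 0.0048 0.0003]
shelf_hook scene [228.3 222.1] 0.55
shelf_hook side [268.9 227.2] 0.8
shelf_hook wrist [282.2 222.3] 0.65
  -> [0.5553 0.2619 0.0101] [0.0031 0.0024 0.0012]
tape_roll scene [253.4 184.3] 0.81
tape_roll side [307.8 220.6] 0.89
tape_roll wrist [314.2 297.8] 0.75
  -> [ 0.6847  0.3093 -0.002 ] [0.0041 0.0028 0.002 ]
grease_tin scene [251.9 316.8] 0.77
grease_tin side [219.5 273.8] 0.97
grease_tin wrist [135.6 108.6] 0.66
  -> [0.4041 0.0692 0.0027] [0.0011 0.0029 0.0025]
```

View pics/w1.png

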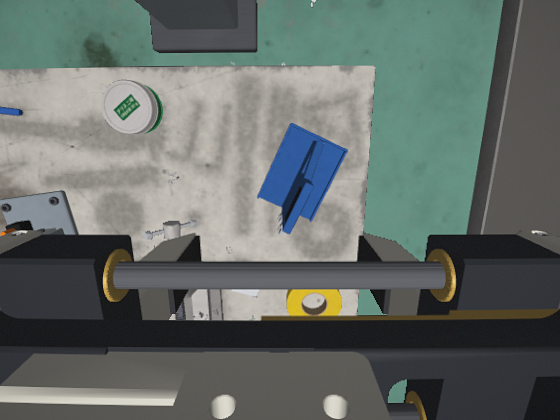

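```bash
cat > fit.py <<'E'
from h import *
from scipy.optimize import minimize
def B(x0,x1,y0,y1,z0,z1): return np.array([[x,y,z] for x in(x0,x1) for y in(y0,y1) for z in(z0,z1)])/1000.
SH=[B(-110,0,-42,42,0,5),B(-110,0,-42,-39,0,12),B(-110,0,39,42,0,12),B(-110,-107,-42,42,0,12),B(-60,0,-5,5,0,105),B(0,14,-4,4,22,32),B(5.5,14,-4,4,12,32),B(0,14,-4,4,67,77),B(5.5,14,-4,4,57,77)]
UP=[B(-48,72,-48,48,0,10),B(0,68,-34,34,0,167)]
def render(p,boxes,q,z=0.,S=4):
    Rz=R.from_euler('z',q[2]).as_matrix();m=np.zeros((420*S,560*S),np.uint8)
    for b in boxes:
        uv=proj(p,b@Rz.T+[q[0],q[1],z]); cv2.fillConvexPoly(m,cv2.convexHull(np.round((uv+.5)*S).astype(np.int32)),1)
    return cv2.resize(m.astype(np.float32),(560,420),interpolation=cv2.INTER_AREA)
def fit(views,boxes,q0,z=0.):
    def c(q): 
        return sum(np.abs(render(p,boxes,q,z)-m)[ok].sum()/m.sum() for p,m,ok in views)
    r=minimize(c,q0,method='Nelder-Mead',options=dict(initial_simplex=np.array([q0]+[np.array(q0)+d for d in np.diag([.01,.01,.15])]),xatol=1e-4,fatol=1e-4))
    return r.x,r.fun
E
python3 - <<'E'
from fit import *
P={n:arm.get_image(n) for n in('scene','side','wrist')}
for l,bx,q0 in(('shelf',SH,[.53,.26,-.45]),('upright',UP,[.562,-.092,-.1])):
    V={}
    for n,p in P.items():
        r=arm.trace(l,p)
        if not r or r[0]['conf']<.4 or (l=='upright' and n=='wrist'): print(l,n,'no');continue
        m=np.array(r[0]['region']); ok=np.ones_like(m)
        if n=='wrist': ok[232:]=False
        V[n]=(p,m.astype(np.float32)*ok,ok); print(n,r[0]['conf'],m.sum())
    for k in list(V)+['all']:
        if k=='all': print(l,k,*fit(list(V.values()),bx,q0))
        else: print(l,k,*fit([V[k]],bx,q0))
E
```

```text
scene 0.77 2599
side 0.73 1402
wrist 0.6 5234
shelf scene [ 0.53629994  0.26424382 -0.44360517] 0.05959022790193558
shelf side [ 0.5387141   0.26826395 -0.45946897] 0.1195613443851471
shelf wrist [ 0.53801427  0.26283658 -0.42315421] 0.04179447889328003
shelf all [ 0.53754559  0.2639172  -0.43442195] 0.2754706144332886
scene 0.62 5099
side 0.81 4189
upright wrist no
upright scene [ 0.56148889 -0.08828398  0.16703698] 0.11355167627334595
upright side [ 0.55398896 -0.07776925 -0.27399543] 0.1842474341392517
upright all [ 0.56341133 -0.08709303  0.13685965] 0.34488368034362793
```

Call:
carry_out --claw '[9, 9, 9, 9, 9, 9, 9, 9, 9, 9, 9, 9, 9, 9, 9, 9, 9, 9, 9]' --delta_pos '[[-0.17, -2.88, 0.33], [-0.17, -2.88, 0.33], [-0.17, -2.88, 0.33], [-0.17, -2.88, 0.33], [-0.17, -2.88, 0.33], [-0.17, -2.88, 0.33], [-0.17, -2.88, 0.33], [-0.17, -2.88, 0.33], [-0.17, -2.88, 0.33], [-0.17, -2.88, 0.33], [-0.17, -2.88, 0.33], [-0.17, -2.88, 0.33], [0, 0, 0], [0, 0, 0], [0, 0, 0], [0, 0, 0], [0, 0, 0], [0, 0, 0], [0, 0, 0]]' --angular '[[0, 0, 0], [0, 0, 0], [0, 0, 0], [0, 0, 0], [0, 0, 0], [0, 0, 0], [0, 0, 0], [0, 0, 0], [0, 0, 0], [0, 0, 0], [0, 0, 0], [0, 0, 0], [0, -0.14, 0], [0, -0.14, 0], [0, -0.14, 0], [0, -0.14, 0], [0, -0.14, 0], [0, 0, 0], [0, 0, 0]]'

```text
clock: 6.3
position: [0.5176, -0.0835, 0.2155]
ee_rot: [-0.011, 2.544, 0.028]
force: [1.2, 0.0, 0.7]
width: 0.98
gripper_force: 0.0
```

```bash
python3 - <<'E'
from fit import *
s=arm.observe();print(s['clock'],np.round(s['position'],4),np.round(s['joints'],2),np.round(R.from_rotvec(s['ee_rot']).as_matrix(),3).tolist())
p=arm.get_image('wrist')
np.savez('wrist2.npz',**{k:np.array(v) for k,v in p.items()})
for l in('upright','upright_face','upright_top'):
    for r in arm.place_of(l,p)[:1]: print(l,np.round(np.array(r['centre'])*[560,420],1),r['conf'])
r=arm.trace('upright',p)
if r: 
    print(r[0]['conf']);m=np.array(r[0]['region']);np.save('upm.npy',m);ok=np.ones_like(m);ok[235:]=False
    print(fit([(p,m.astype(np.float32)*ok,ok)],UP,[.562,-.09,.1]))
cv2.imwrite('pics/w2.png',p['frame'][:,:,::-1])
E
```

```text
6.3 [ 0.5176 -0.0835  0.2155] [-0.03  0.03  0.16  2.35 -0.51  0.2   2.18] [[-0.827, -0.014, 0.563], [-0.002, 1.0, 0.023], [-0.563, 0.018, -0.826]]
upright [268.2 115. ] 0.91
upright_face [270.9 168.7] 0.87
upright_top [271.7 231.7] 0.67
0.86
(array([ 0.56462814, -0.08888478,  0.13074313]), np.float64(0.018064264208078384))
```

View pics/w2.png

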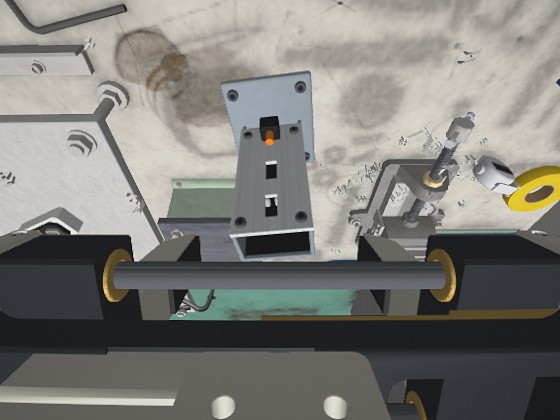

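```bash
python3 - <<'E'
from fit import *
d=np.load('wrist2.npz');p={k:d[k] for k in d}
q=[.5646,-.0889,.131];c,s=np.cos(q[2]),np.sin(q[2])
W=lambda x,y,z:np.array([q[0]+c*x-s*y,q[1]+s*x+c*y,z])
zs=np.arange(.05,.185,.001);ys=np.arange(-.012,.0121,.001)
X=np.array([[W(0,y,z) for y in ys] for z in zs])
uv=proj(p,X).reshape(len(zs),len(ys),2).astype(np.float32)
g=cv2.cvtColor(p['frame'],cv2.COLOR_RGB2GRAY)
I=cv2.remap(g,uv[...,0],uv[...,1],cv2.INTER_LINEAR)
print('z profile (mean |y|<3mm)');m=I[:,9:16].mean(1)
print([(int(round(z*1000)),int(v)) for z,v in zip(zs,m)])
print('top pred',proj(p,[W(0,0,.167),W(0,-.034,.167),W(0,.034,.167),W(0,0,.092),W(0,0,0)]).round(1).tolist())
col=cv2.remap(p['frame'],uv[...,0],uv[...,1],cv2.INTER_LINEAR)
# lateral profile
for z0,z1 in((.1,.118),(.14,.165)):
    k=(zs>z0)&(zs<z1);print([(round(y*1000),int(v)) for y,v in zip(ys,I[k].mean(0))])
zs2=np.arange(.0,.2,.0005);ys2=np.arange(-.05,.05,.0005)
uv=proj(p,np.array([[W(0,y,z) for y in ys2] for z in zs2[::-1]])).reshape(len(zs2),len(ys2),2).astype(np.float32)
o=cv2.remap(p['frame'],uv[...,0],uv[...,1],cv2.INTER_CUBIC);o=cv2.resize(o,None,fx=1.5,fy=1.5)
for z in range(0,200,10): cv2.line(o,(0,int((200-z)*3)),(8 if z%50 else 20,int((200-z)*3)),(255,0,0),1)
cv2.imwrite('pics/rect2.png',o[:,:,::-1])
E
```

```text
z profile (mean |y|<3mm)
[(50, 153), (51, 154), (52, 155), (53, 155), (54, 153), (55, 144), (56, 130), (57, 123), (58, 119), (59, 119), (60, 119), (61, 119), (62, 119), (63, 119), (64, 119), (65, 119), (66, 119), (67, 119), (68, 119), (69, 120), (70, 119), (71, 119), (72, 119), (73, 119), (74, 119), (75, 119), (76, 119), (77, 119), (78, 117), (79, 118), (80, 129), (81, 159), (82, 199), (83, 223), (84, 227), (85, 217), (86, 167), (87, 77), (88, 18), (89, 19), (90, 23), (91, 24), (92, 24), (93, 23), (94, 23), (95, 23), (96, 23), (97, 24), (98, 24), (99, 23), (100, 24), (101, 25), (102, 23), (103, 23), (104, 21), (105, 27), (106, 59), (107, 96), (108, 119), (109, 121), (110, 120), (111, 119), (112, 119), (113, 119), (114, 119), (115, 119), (116, 119), (117, 119), (118, 119), (119, 119), (120, 120), (121, 120), (122, 119), (123, 120), (124, 118), (125, 118), (126, 143), (127, 190), (128, 227), (129, 225), (130, 196), (131, 99), (132, 65), (133, 86), (134, 98), (135, 99), (136, 102), (137, 103), (138, 105), (139, 106), (140, 96), (141, 59), (142, 24), (143, 23), (144, 24), (145, 25), (146
[... 350 characters left out ...]
25), (177, 24), (178, 24), (179, 24), (180, 24), (181, 24), (182, 24), (183, 25), (184, 24)]
top pred [[270.2, 230.8], [228.6, 234.3], [312.6, 227.2], [270.2, 167.8], [270.3, 115.0]]
[(-12, 119), (-11, 119), (-10, 119), (-9, 120), (-8, 121), (-7, 121), (-6, 122), (-5, 111), (-4, 90), (-3, 80), (-2, 82), (-1, 83), (0, 84), (1, 85), (2, 84), (3, 84), (4, 82), (5, 88), (6, 106), (7, 119), (8, 121), (9, 119), (10, 115), (11, 115), (12, 116)]
[(-12, 120), (-11, 120), (-10, 119), (-9, 119), (-8, 119), (-7, 119), (-6, 118), (-5, 110), (-4, 88), (-3, 80), (-2, 83), (-1, 81), (0, 75), (1, 74), (2, 74), (3, 74), (4, 72), (5, 77), (6, 112), (7, 121), (8, 121), (9, 119), (10, 116), (11, 115), (12, 116)]
```

View pics/rect2.png

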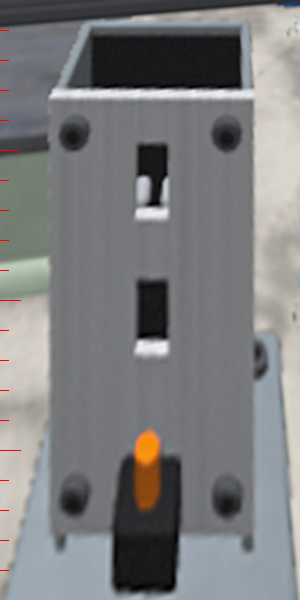

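```bash
python3 - <<'E'
from h import *
s=arm.observe();A=R.from_rotvec(s['ee_rot'])
Z=R.from_matrix(np.diag([-1.,1,-1]))
G=R.from_euler('z',-.434)*Z
print((A.inv()*G).as_rotvec().round(4))
t=np.array([.5378-.04*np.cos(.43),.2633+.04*np.sin(.43),.25]);print(t,(t-s['position']),G.inv().apply(t-s['position']).round(4))
E
```

```text
[0.1506 0.5838 0.4308]
[0.50144137 0.27997483 0.25      ] [-0.01630434  0.36324909  0.03484337] [ 0.1675  0.3227 -0.0348]
```

Call:
carry_out --claw '[9, 9, 9, 9, 9, 9, 9, 9, 9, 9, 9, 9, 9, 9, 9, 9, 9, 9, 9, 9]' --delta_pos '[[0, 0, 0], [0, 0, 0], [0, 0, 0], [0, 0, 0], [0, 0, 0], [0, 0, 0], [0, 0, 0], [0, 0, 0], [1.4, 2.69, -0.29], [1.4, 2.69, -0.29], [1.4, 2.69, -0.29], [1.4, 2.69, -0.29], [1.4, 2.69, -0.29], [1.4, 2.69, -0.29], [1.4, 2.69, -0.29], [1.4, 2.69, -0.29], [1.4, 2.69, -0.29], [1.4, 2.69, -0.29], [1.4, 2.69, -0.29], [1.4, 2.69, -0.29]]' --angular '[[0.0188, 0.073, 0.0539], [0.0188, 0.073, 0.0539], [0.0188, 0.073, 0.0539], [0.0188, 0.073, 0.0539], [0.0188, 0.073, 0.0539], [0.0188, 0.073, 0.0539], [0.0188, 0.073, 0.0539], [0.0188, 0.073, 0.0539], [0, 0, 0], [0, 0, 0], [0, 0, 0], [0, 0, 0], [0, 0, 0], [0, 0, 0], [0, 0, 0], [0, 0, 0], [0, 0, 0], [0, 0, 0], [0, 0, 0], [0, 0, 0]]'

```text
clock: 8.55
position: [0.488, 0.2837, 0.2494]
ee_rot: [0.62, 3.041, 0.013]
force: [0.9, 0.1, 0.5]
width: 0.983
gripper_force: 0.0
```

```bash
python3 - <<'E'
from fit import *
s=arm.observe();A=R.from_rotvec(s['ee_rot'])
p=arm.get_image('wrist');r=arm.trace('shelf',p);m=np.array(r[0]['region']);ok=np.ones_like(m);ok[235:]=False
q,f=fit([(p,m.astype(np.float32)*ok,ok)],SH,[.538,.263,-.43]);print(r[0]['conf'],q,f)
q=[(q[0]*2+.5370)/3,(q[1]*2+.2650)/3,(q[2]*2-.45)/3];print(q)
Z=R.from_matrix(np.diag([-1.,1,-1]));G=R.from_euler('z',q[2])*Z
t=np.array([q[0]-.04*np.cos(q[2]),q[1]-.04*np.sin(q[2]),.073])
print(s['clock'],s['position'],(A.inv()*G).as_rotvec().round(4),A.inv().apply(t-s['position']).round(4))
E
```

```text
0.77 [ 0.53677801  0.26261282 -0.42985244] 0.02695319801568985
[np.float64(0.5368520039146029), np.float64(0.26340854622122495), np.float64(-0.4365682916437265)]
8.55 [0.4879793  0.28372162 0.24941847] [0.0166 0.0348 0.0342] [-0.0068 -0.001   0.1768]
```

Call:
carry_out --claw '[9, 9, 9, 9, 9, 9, 9]' --delta_pos '[[0, 0, 0], [0, 0, 0], [0, 0, 2], [0, 0, 2], [0, 0, 2], [0, 0, 0], [0, 0, 0]]' --angular '[[0.008, 0.017, 0.017], [0.008, 0.017, 0.017], [0, 0, 0], [0, 0, 0], [0, 0, 0], [0, 0, 0], [0, 0, 0]]'

```text
clock: 9.35
position: [0.4882, 0.2817, 0.1897]
ee_rot: [-0.682, -3.066, -0.002]
force: [-0.0, 0.2, 0.8]
width: 0.975
gripper_force: 0.0
```

```bash
cat > go.py <<'E'
from h import *
Z=R.from_matrix(np.diag([-1.,1,-1]))
def to(x,y,z,yaw):
    s=arm.observe();A=R.from_rotvec(s['ee_rot']);G=R.from_euler('z',yaw)*Z
    t=np.array([x,y,z])-s['position']
    print(round(s['clock'],2),s['position'].round(4),'rot(tool)',(A.inv()*G).as_rotvec().round(4),'d in A cm',A.inv().apply(t*100).round(2),'in goal frame cm',G.inv().apply(t*100).round(2),'F',np.round(s['force'],1),np.round(s['ft_torque'],2),'w',np.round(s['width']*91.8,1))
E
python3 -c "
from go import *
to(.5006,.2803,.073,-.4366)"
```

```text
9.35 [0.4882 0.2817 0.1897] rot(tool) [ 0.0008 -0.001  -0.0013] d in A cm [-1.19  0.39 11.67] in goal frame cm [-1.18  0.4  11.67] F [-0.   0.2  0.8] [ 0.01 -0.02 -0.01] w 89.5
```

Centre laterally, descend, then close.

Call:
carry_out --claw '[9, 9, 9, 9, 9, 9, 9, 9, 9, 9, 0.5, 0.5, 0.5, 0.5, 0.5, 0.5, 0.5, 0.5, 0.5, 0.5]' --delta_pos '[[-0.6, 0.2, 0.1], [-0.6, 0.2, 0.37], [0, 0, 1.6], [0, 0, 1.6], [0, 0, 1.6], [0, 0, 1.6], [0, 0, 1.6], [0, 0, 1.6], [0, 0, 1.6], [0, 0, 0], [0, 0, 0], [0, 0, 0], [0, 0, 0], [0, 0, 0], [0, 0, 0], [0, 0, 0], [0, 0, 0], [0, 0, 0], [0, 0, 0], [0, 0, 0]]' --angular '[[0, 0, 0], [0, 0, 0], [0, 0, 0], [0, 0, 0], [0, 0, 0], [0, 0, 0], [0, 0, 0], [0, 0, 0], [0, 0, 0], [0, 0, 0], [0, 0, 0], [0, 0, 0], [0, 0, 0], [0, 0, 0], [0, 0, 0], [0, 0, 0], [0, 0, 0], [0, 0, 0], [0, 0, 0], [0, 0, 0]]' --force 60

```text
clock: 11.35
position: [0.5002, 0.2816, 0.0727]
ee_rot: [-0.679, -3.067, -0.003]
force: [0.6, -0.4, -0.8]
width: 0.163
gripper_force: 0.0
```

```bash
python3 -c "
from go import *
to(.5006,.2803,.073,-.4366)
p=arm.get_image('wrist');cv2.imwrite('pics/w3.png',p['frame'][:,:,::-1])
p=arm.get_image('scene');cv2.imwrite('pics/s3.png',p['frame'][:,:,::-1])
print(arm.observe()['gripper_force'])
"
```

```text
11.35 [0.5002 0.2816 0.0727] rot(tool) [ 0.0018 -0.0009  0.001 ] d in A cm [-0.09 -0.1  -0.03] in goal frame cm [-0.09 -0.1  -0.03] F [ 0.6 -0.4 -0.8] [0.01 0.03 0.01] w 14.9
59.99218046665192
```

Call:
carry_out --claw '[0.5, 0.5, 0.5, 0.5, 0.5, 0.5, 0.5, 0.5, 0.5, 0.5]' --delta_pos '[[0, 0, -0.4], [0, 0, -0.8], [0, 0, -1.5], [0, 0, -1.6], [0, 0, -1.6], [0, 0, -1.6], [0, 0, -1.6], [0, 0, -1.6], [0, 0, 0], [0, 0, 0]]' --angular '[[0, 0, 0], [0, 0, 0], [0, 0, 0], [0, 0, -0.113], [0, 0, -0.113], [0, 0, -0.113], [0, 0, -0.113], [0, 0, -0.113], [0, 0, 0], [0, 0, 0]]'

```text
clock: 12.45
position: [0.5002, 0.2813, 0.1798]
ee_rot: [-0.197, 3.135, 0.004]
force: [-0.2, 0.0, -3.7]
width: 0.107
gripper_force: 60.0
```

```bash
python3 -c "
from go import *
to(.5001,-.0969,.18,.131)
p=arm.get_image('wrist');q=arm.get_image('side')
cv2.imwrite('pics/w4.png',np.hstack([p['frame'][60:360,100:500],q['frame'][100:400,120:520]])[:,:,::-1])
"
```

```text
12.45 [0.5002 0.2813 0.1798] rot(tool) [ 0.0024  0.0007 -0.0052] d in A cm [  4.76 -37.52  -0.11] in goal frame cm [ 4.950e+00 -3.749e+01 -2.000e-02] F [-0.2  0.  -3.7] [0.04 0.04 0.04] w 9.8
```

View pics/w4.png

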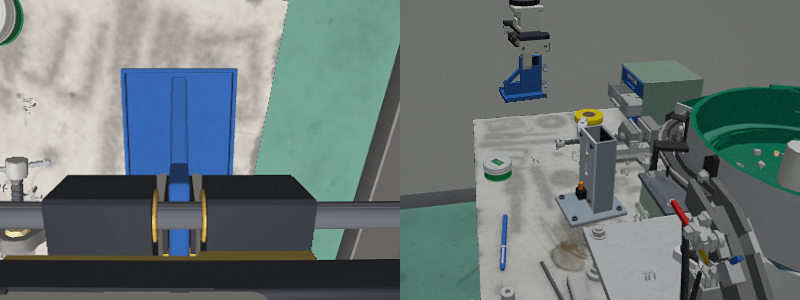

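Call:
carry_out --claw '[0.5, 0.5, 0.5, 0.5, 0.5, 0.5, 0.5, 0.5, 0.5, 0.5, 0.5, 0.5, 0.5, 0.5, 0.5, 0.5, 0.5, 0.5]' --delta_pos '[[0, 0, 0], [0.2, -1.5, 0], [0.35, -2.6, 0], [0.35, -2.8, 0], [0.36, -2.8, 0], [0.36, -2.8, 0], [0.36, -2.8, 0], [0.36, -2.8, 0], [0.36, -2.8, 0], [0.36, -2.8, 0], [0.36, -2.8, 0], [0.36, -2.8, 0], [0.36, -2.8, 0], [0.36, -2.7, 0], [0.3, -2.0, 0], [0.1, -0.7, 0], [0, 0, 0], [0, 0, 0]]' --angular '[[0.0024, 0.0007, -0.0052], [0, 0, 0], [0, 0, 0], [0, 0, 0], [0, 0, 0], [0, 0, 0], [0, 0, 0], [0, 0, 0], [0, 0, 0], [0, 0, 0], [0, 0, 0], [0, 0, 0], [0, 0, 0], [0, 0, 0], [0, 0, 0], [0, 0, 0], [0, 0, 0], [0, 0, 0]]'

```text
clock: 14.35
position: [0.5018, -0.0959, 0.1797]
ee_rot: [0.212, -3.134, -0.0]
force: [-0.9, -0.0, -2.6]
width: 0.109
gripper_force: 60.0
```

```bash
python3 -c "
from go import *
from fit import *
to(.5001,-.0969,.1455,.131)
s=arm.observe()
P=[arm.get_image(n) for n in('wrist','scene','side')]
V=[]
for p in P:
  r=arm.trace('shelf',p)
  if not r: continue
  m=np.array(r[0]['region']);ok=np.ones_like(m)
  if not V: ok[225:]=False
  V.append((p,m.astype(np.float32)*ok,ok))
  try: print(r[0]['conf'],m.sum(),*fit(V[-1:],SH if len(V)>1 else SH,[.54,-.0917,.131],s['position'][2]-.0727))
  except Exception as e: print(e)
print('expected',s['position'][:2]+.04*np.array([np.cos(.131),np.sin(.131)]))
q=P[1];cv2.imwrite('pics/s5.png',np.hstack([cv2.resize(P[k]['frame'][a:a+150,b:b+200],(400,300),interpolation=cv2.INTER_CUBIC) for k,a,b in((1,165,280),(2,165,200))])[:,:,::-1])
"
```

```text
14.35 [ 0.5018 -0.0959  0.1797] rot(tool) [ 0.0003 -0.0007  0.0041] d in A cm [ 0.18 -0.08  3.42] in goal frame cm [ 0.18 -0.08  3.42] F [-0.9 -0.  -2.6] [ 0.08 -0.02  0.01] w 10.0
0.93 13065 [ 0.54300373 -0.09029532  0.13852078] 0.00761380372568965
0.67 3244 [ 0.54346532 -0.08891256  0.14126246] 0.14908292889595032
0.65 2957 [ 0.54456774 -0.0870763   0.122134  ] 0.2252916842699051
expected [ 0.54143403 -0.09064562]
```

View pics/s5.png

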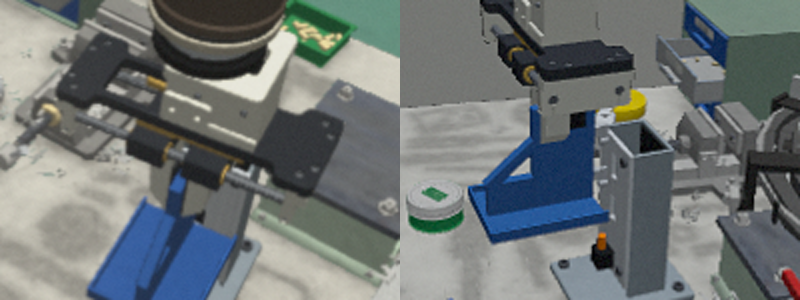

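Call:
carry_out --claw '[0.5, 0.5, 0.5, 0.5, 0.5, 0.5, 0.5, 0.5, 0.5, 0.5, 0.5, 0.5, 0.5, 0.5, 0.5, 0.5, 0.5, 0.5]' --delta_pos '[[0, -0.07, 0.3], [0, 0, 0.5], [0, 0, 0.6], [0, 0, 0.6], [0, 0, 0.6], [0, 0, 0.5], [0, 0, 0.32], [0, 0, 0], [-0.1, 0, 0], [-0.1, 0, 0], [-0.1, 0, 0], [-0.1, 0, 0], [-0.1, 0, 0], [-0.1, 0, 0], [-0.1, 0, 0], [-0.1, 0, 0], [-0.1, 0, 0], [-0.1, 0, 0]]' --angular '[[0, 0, 0.005], [0, 0, 0], [0, 0, 0], [0, 0, 0], [0, 0, 0], [0, 0, 0], [0, 0, 0], [0, 0, 0], [0, 0, 0], [0, 0, 0], [0, 0, 0], [0, 0, 0], [0, 0, 0], [0, 0, 0], [0, 0, 0], [0, 0, 0], [0, 0, 0], [0, 0, 0]]'

```text
clock: 16.45
position: [0.512, -0.0962, 0.1457]
ee_rot: [0.203, -3.135, 0.001]
force: [-0.8, 0.3, -2.7]
width: 0.102
gripper_force: 60.0
```

```bash
python3 -c "
from go import *
from fit import *
to(.5217,-.0941,.1455,.131)
p=arm.get_image('side');w=arm.get_image('wrist')
m=np.array(arm.trace('shelf',w)[0]['region']);ok=np.ones_like(m);ok[225:]=False
print(*fit([(w,m.astype(np.float32)*ok,ok)],SH,[.555,-.09,.131],arm.observe()['position'][2]-.0727))
cv2.imwrite('pics/s6.png',cv2.resize(p['frame'][190:310,240:370],(650,600),interpolation=cv2.INTER_CUBIC)[:,:,::-1])
"
```

```text
16.45 [ 0.512  -0.0962  0.1457] rot(tool) [-0.0004 -0.0005 -0.0014] d in A cm [-0.98  0.08  0.02] in goal frame cm [-0.98  0.08  0.02] F [-0.8  0.3 -2.7] [0.06 0.01 0.05] w 9.4
[ 0.55354095 -0.09118138  0.12983535] 0.006152163725346327
```

View pics/s6.png

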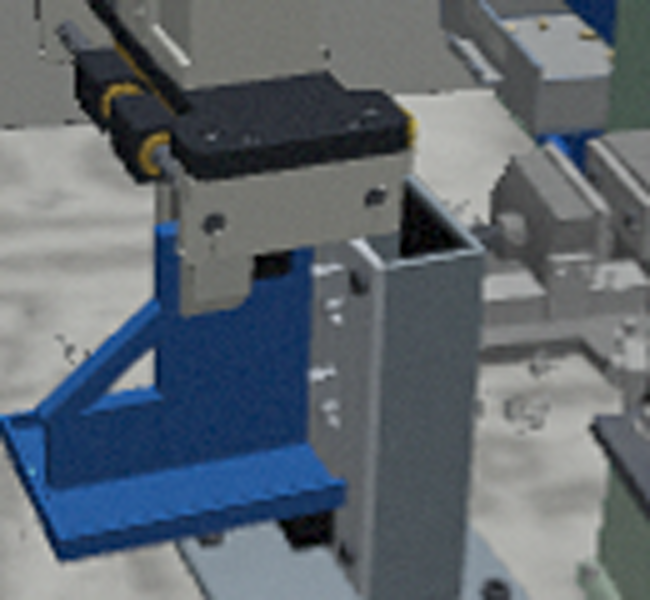

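Call:
carry_out --claw '[0.5, 0.5, 0.5, 0.5, 0.5, 0.5, 0.5]' --delta_pos '[[0.2, 0.1, 0], [0, 0, 0], [-0.2, 0, 0], [-0.1, 0, 0], [-0.1, 0, 0], [-0.1, 0, 0], [0, 0, 0]]' --angular '[[0, 0, 0], [0, 0, 0], [0, 0, 0], [0, 0, 0], [0, 0, 0], [0, 0, 0], [0, 0, 0]]'

```text
clock: 17.3
position: [0.515, -0.0948, 0.1457]
ee_rot: [0.204, -3.135, 0.001]
force: [-0.0, -0.9, -3.0]
width: 0.109
gripper_force: 60.0
```

```bash
cat > chk.py <<'E'
from go import *
from fit import *
to(.5245,-.0937,.1455,.131)
w=arm.get_image('wrist')
m=np.array(arm.trace('shelf',w)[0]['region']);ok=np.ones_like(m);ok[225:]=False
z=arm.observe()['position'][2]-.0727
q,f=fit([(w,m.astype(np.float32)*ok,ok)],SH,[.557,-.09,.131],z)
U=np.array([.5645,-.0884]);Ru=R.from_euler('z',.131).as_matrix()[:2,:2]
print('shelf in upright mm',((q[:2]-U)@Ru*1000).round(2),'yaw',q[2].round(3),f.round(4),'tcp',((arm.observe()['position'][:2]-U)@Ru*1000).round(2))
E
python3 chk.py
```

```text
17.3 [ 0.515  -0.0948  0.1457] rot(tool) [-0.0005 -0.0003 -0.0013] d in A cm [-0.95 -0.01  0.02] in goal frame cm [-0.95 -0.01  0.02] F [-0.  -0.9 -3. ] [0.05 0.   0.01] w 10.0
shelf in upright mm [-8.28 -0.19] yaw 0.13 0.0053 tcp [-50.1    0.11]
```

Call:
carry_out --claw '[0.5, 0.5, 0.5, 0.5, 0.5, 0.5]' --delta_pos '[[-0.1, 0, 0], [-0.1, 0, 0], [-0.1, 0, 0], [-0.1, 0, 0], [-0.1, 0, 0], [0, 0, 0]]' --angular '[[0, 0, 0], [0, 0, 0], [0, 0, 0], [0, 0, 0], [0, 0, 0], [0, 0, 0]]'

```text
clock: 18.0
position: [0.52, -0.0941, 0.1457]
ee_rot: [0.204, -3.135, 0.001]
force: [-0.4, -0.1, -3.4]
width: 0.103
gripper_force: 60.0
```

```bash
python3 chk.py
```

```text
18.0 [ 0.52   -0.0941  0.1457] rot(tool) [-0.0004 -0.0003 -0.0012] d in A cm [-0.46 -0.02  0.02] in goal frame cm [-0.46 -0.02  0.02] F [-0.4 -0.1 -3.4] [ 0.04 -0.02  0.01] w 9.5
shelf in upright mm [-3.57  0.49] yaw 0.139 0.0117 tcp [-45.13   0.11]
```

Entering freely. Continue gently until the rear face touches.

Call:
carry_out --claw '[0.5, 0.5, 0.5, 0.5, 0.5]' --delta_pos '[[-0.1, 0, 0], [-0.1, 0, 0], [-0.05, 0, 0], [-0.05, 0, 0], [0, 0, 0]]' --angular '[[0, 0, 0], [0, 0, 0], [0, 0, 0], [0, 0, 0], [0, 0, 0]]'

```text
clock: 18.6
position: [0.5226, -0.0938, 0.1456]
ee_rot: [0.203, -3.134, 0.001]
force: [-0.5, -0.2, -2.0]
width: 0.108
gripper_force: 60.0
```

Call:
carry_out --claw '[0.5, 0.5, 0.5]' --delta_pos '[[-0.04, 0, 0], [-0.04, 0, 0], [0, 0, 0]]' --angular '[[0, 0, 0], [0, 0, 0], [0, 0, 0]]'

```text
clock: 18.9
position: [0.5227, -0.0938, 0.1455]
ee_rot: [0.203, -3.133, 0.001]
force: [-4.6, -1.1, 0.2]
width: 0.109
gripper_force: 60.0
```

Call:
carry_out --claw '[0.5, 0.5, 0.5, 0.5, 0.5, 0.5, 0.5]' --delta_pos '[[0.04, 0, 0], [0, 0, 0.1], [0, 0, 0.1], [0, 0, 0.1], [0, 0, 0.1], [0, 0, 0.1], [0, 0, 0]]' --angular '[[0, 0, 0], [0, 0, 0], [0, 0, 0], [0, 0, 0], [0, 0, 0], [0, 0, 0], [0, 0, 0]]'

```text
clock: 19.6
position: [0.5228, -0.0941, 0.1411]
ee_rot: [0.203, -3.134, 0.001]
force: [-6.7, -1.9, 5.2]
width: 0.107
gripper_force: 60.0
```

Call:
carry_out --claw '[0.5, 0.5, 0.5, 0.5, 0.5]' --delta_pos '[[0, 0, 0.1], [0, 0, 0.1], [0, 0, 0.1], [0, 0, 0.1], [0, 0, 0]]' --angular '[[0, 0, 0], [0, 0, 0], [0, 0, 0], [0, 0, 0], [0, 0, 0]]'

```text
clock: 20.1
position: [0.5228, -0.094, 0.1366]
ee_rot: [0.203, -3.134, 0.001]
force: [-5.2, -0.8, 0.6]
width: 0.107
gripper_force: 60.0
```

Call:
carry_out --claw '[0.5, 0.5, 0.5, 0.5]' --delta_pos '[[0, 0, 0.1], [0, 0, 0.1], [0, 0, 0.1], [0, 0, 0]]' --angular '[[0, 0, 0], [0, 0, 0], [0, 0, 0], [0, 0, 0]]'

```text
clock: 20.5
position: [0.5227, -0.094, 0.1333]
ee_rot: [0.203, -3.134, 0.001]
force: [-3.5, -1.1, -2.0]
width: 0.109
gripper_force: 60.0
```

Call:
carry_out --claw '[0.5, 0.5, 0.5, 0.5]' --delta_pos '[[0, 0, 0.1], [0, 0, 0.1], [0, 0, 0], [0, 0, 0]]' --angular '[[0, 0, 0], [0, 0, 0], [0, 0, 0], [0, 0, 0]]'

```text
clock: 20.9
position: [0.5228, -0.0941, 0.1325]
ee_rot: [0.203, -3.135, 0.001]
force: [-10.0, -1.4, 11.2]
width: 0.106
gripper_force: 60.0
```

Call:
carry_out --claw '[0.5, 0.5, 0.5]' --delta_pos '[[0, 0, 0.07], [0, 0, 0], [0, 0, 0]]' --angular '[[0, 0, 0], [0, 0, 0], [0, 0, 0]]'

```text
clock: 21.2
position: [0.5228, -0.0942, 0.1324]
ee_rot: [0.203, -3.135, 0.001]
force: [-11.8, -0.8, 18.3]
width: 0.109
gripper_force: 60.0
```

```bash
python3 -c "
from go import *
to(.5228,-.094,.1325,.131)
p=arm.get_image('side');w=arm.get_image('scene')
cv2.imwrite('pics/s7.png',np.hstack([cv2.resize(x,(400,400),interpolation=cv2.INTER_CUBIC) for x in(p['frame'][195:315,240:360],w['frame'][205:325,300:420])])[:,:,::-1])
"
```

```text
21.2 [ 0.5228 -0.0942  0.1324] rot(tool) [-0.0006 -0.0003 -0.0017] d in A cm [-0.    0.02 -0.01] in goal frame cm [-0.    0.02 -0.01] F [-11.8  -0.8  18.3] [-0.1   2.58  0.19] w 10.0
```

View pics/s7.png

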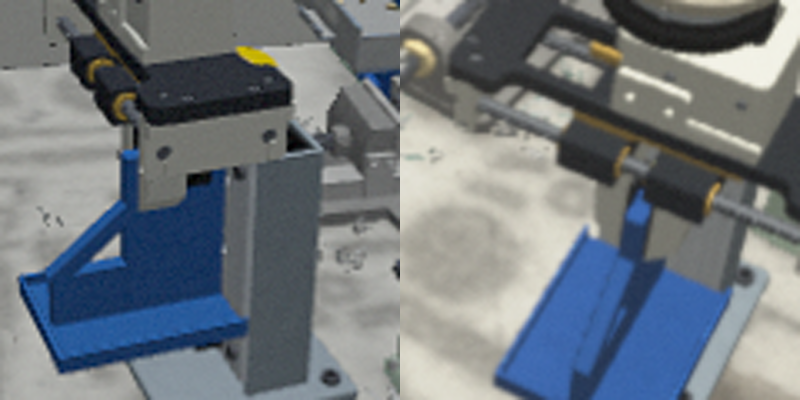

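Call:
carry_out --claw '[0.5, 0.5, 5, 5, 5, 5, 5, 5, 5]' --delta_pos '[[0.06, 0, -0.08], [0.05, 0, -0.07], [0, 0, 0], [0, 0, 0], [0, 0, 0], [0, 0, 0], [0, 0, 0], [0, 0, 0], [0, 0, 0]]' --angular '[[0, 0, 0], [0, 0, 0], [0, 0, 0], [0, 0, 0], [0, 0, 0], [0, 0, 0], [0, 0, 0], [0, 0, 0], [0, 0, 0]]'

```text
clock: 22.2
position: [0.5221, -0.0939, 0.1325]
ee_rot: [0.204, -3.135, 0.001]
force: [0.4, 0.1, 0.0]
width: 0.538
gripper_force: 0.0
```

Call:
carry_out --claw '[5, 5, 5, 5, 5, 5, 5, 5, 5, 5, 5, 5, 5, 5, 5, 5]' --delta_pos '[[0, 0, -0.3], [0, 0, -0.8], [0, 0, -1], [0, 0, -1.5], [0, 0, -1.5], [0, 0, -1.5], [0, 0, -1.5], [0, 0, -1.5], [0, 0, -1.5], [2, 0, -1], [2, 0, 0], [2, 0, 0], [2, 0, 0], [2, 0, 0], [0, 0, 0], [0, 0, 0]]' --angular '[[0, 0, 0], [0, 0, 0], [0, 0, 0], [0, 0, 0], [0, 0, 0], [0, 0, 0], [0, 0, 0], [0, 0, 0], [0, 0, 0], [0, 0, 0], [0, 0, 0], [0, 0, 0], [0, 0, 0], [0, 0, 0], [0, 0, 0], [0, 0, 0]]'

```text
clock: 23.8
position: [0.4233, -0.1068, 0.2545]
ee_rot: [-0.203, 3.133, -0.001]
force: [-0.5, 0.1, 0.4]
width: 0.546
gripper_force: 0.0
```

```bash
python3 -c "
from go import *
from fit import *
to(.5228,-.094,.1325,.131)
P={n:arm.get_image(n) for n in('side','scene','wrist')}
Y=[.5645-.9914*0,-.0884,.131]
for n,p in P.items():
  m=np.array(arm.trace('shelf',p)[0]['region']).astype(np.float32)
  print(n,[(z,round(float(np.abs(render(p,SH,Y,z/1000)-m).sum()/m.sum()),3)) for z in(57,60,63,66,69,72)])
print([(l,np.round(ray(P['side'],arm.place_of(l,P['side'])[0]['centre'])[1],3).tolist()) for l in('tape_roll','grease_tin')])
w=P['scene']
cv2.imwrite('pics/s8.png',np.hstack([cv2.resize(x,(400,400),interpolation=cv2.INTER_CUBIC) for x in(P['side']['frame'][195:315,240:360],w['frame'][205:325,300:420])])[:,:,::-1])
"
```

```text
23.8 [ 0.4233 -0.1068  0.2545] rot(tool) [-0.0007  0.0015 -0.0015] d in A cm [-10.01  -0.    12.21] in goal frame cm [-10.03  -0.03  12.2 ] F [-0.5  0.1  0.4] [ 0.04  0.01 -0.01] w 50.1
side [(57, 0.167), (60, 0.137), (63, 0.174), (66, 0.224), (69, 0.274), (72, 0.321)]
scene [(57, 0.202), (60, 0.217), (63, 0.254), (66, 0.297), (69, 0.346), (72, 0.394)]
wrist [(57, 0.602), (60, 0.62), (63, 0.66), (66, 0.707), (69, 0.754), (72, 0.807)]
[('tape_roll', [0.239, 0.809, -0.537]), ('grease_tin', [0.03, 0.839, -0.543])]
```

View pics/s8.png

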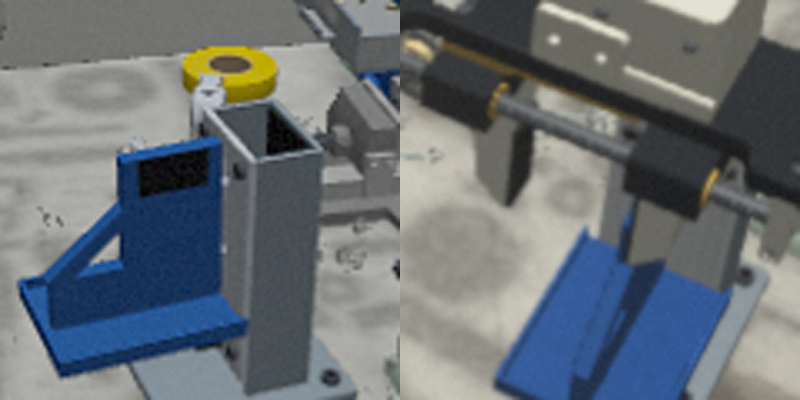

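The shelf hangs level on the strip with its rear face flush. The side view fits best at an origin height of 60 mm, which is sill minus 22 mm, so it is home. The gripper is clear of it.

```bash
python3 -c "
from cell import arm
print(arm.sign_off())"
```

```text
the job is handed in; nothing more can be done
None
```

The shelf is hooked into both slots and pressed down to its hard stop. I let go and handed the job in at about 24 s. The highest push I read was about 18 N. I judged it home by the hard stop and its height; the orange pin was hidden under the shelf, so I didn't see it pressed.

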